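# Point out which vial goes where

## Task

Show the recording camera which vial is to be moved and where it belongs: point straight down at the one vial standing outside the rack, fingertips about 2 cm above the middle of its cap, and keep still there for two seconds; then point in the same way, about 2 cm above cap height, at the rack's only empty hole for two seconds. After that, press the push button fully in and let it go, to save the instruction. Come down on each target from well above so that you point at no other vial or bottle on the way, and do not touch or move the rack, the vials or the small bottle.

Things in the scene. Friction and masses are not known exactly. Their poses are not given: they have to be found in the camera images.
- vial_rack: white vial rack, a block 80 (x) by 116 (y) by 30 mm high, fixed to the table, with six round holes 27 mm wide and 24 mm deep, centres at x -18 and +18, y -36, 0 and +36 mm in its frame; origin: centre of its underside. Five holes hold a vial, one is empty
- lone_vial: the only vial that stands on the table outside the rack: loose clear glass vial with white cap, 25 mm across (cap 16 mm), 56 mm high, z up; origin: centre of its foot. The work lies ahead and left of the robot, between a pillar (floor to ceiling, over x > 0.365 m from y = -0.32 to 0.13 m: draw the arm back to swing past it) and the window wall (x > 0.58 m)
- lone_cap (a point): centre of the top of that vial's cap, 56 mm above the table, z up
- empty_place (a point): point in the air over the middle of the rack's only empty hole, as high as the cap tops of the vials in the rack (62 mm above the table, 32 mm above the rack's top face), z up
- save (a joint): travel of the push button: 0 out, 0.006 m fully in; a spring brings it back; about 4 N presses it fully in
- save_top (a point): centre of the top of the push button, which moves with it: a white round cap 32 mm across, its top 22 mm above the table when out, on a low round grey base 48 mm across that is fixed to the table; pressed straight down
- vial_0: one of the five loose vials in the rack, like the other; origin: centre of its foot, 6 mm above the table
- vial_1: one of the five loose vials in the rack, like the other; origin: centre of its foot, 6 mm above the table
- vial_2: one of the five loose vials in the rack, like the other; origin: centre of its foot, 6 mm above the table
- vial_3: one of the five loose vials in the rack, like the other; origin: centre of its foot, 6 mm above the table
- vial_4: one of the five loose vials in the rack, like the other; origin: centre of its foot, 6 mm above the table
- oil_bottle: bystander: small loose bottle with a black cap, 25 mm across, 52 mm high; origin: centre of its foot
There are look-alikes about, which are no part of the job. What is shaped like the lone_vial but yellow is not meant. What is shaped like the part that bears save but green is not meant.

How it is judged:
By the outcome, as a careful person would: the job done as asked, in the order asked, and still so for the second after the job is handed in, with the robot touching nothing.
It also fails if it takes over 64 s, if anything falls off the work surface, if the arm or the gripper's body presses on something with over 40 N, if the wrist force passes 120 N, or if a joint passes its speed limit or range.

## Robot

A 6-joint arm with a two-finger parallel gripper is mounted at the origin on the work surface; the furniture and walls round the work are solid. World frame = base frame: x ahead of the robot, y to its left, z up, the work surface at z = 0. Lengths are in m, angles in rad, forces in N, time in s.
With the tool pointing down it reaches from about 0.3 to 0.75 m from the base axis. Payload 8.5 kg.
Tool frame: the origin (TCP) lies between the finger pads, 19 mm behind the fingertips; this is the grasp point; z points along the fingers, y is the direction in which the jaws open and shut (so a half turn about z gives the same grasp; the last joint's range is limited). The gripper opens to 88 mm and grips with 3 to 60 N. Pads are 18 mm wide; open, the fingers measure 123 mm over their backs; the gripper's body (75 mm by 187 mm) begins 45 mm behind the grasp point.
Start: joints at [1.086, 0.381, 1.297, -0, 1.464, -0.215], TCP at [0.147, 0.53, 0.257] pointing down, gripper open.
Joint ranges: [-3.11, 3.11], [-0.89, 2.33], [0.22, 2.48], [-1.42, 4.56], [0.17, 2.85], [-2.88, 2.88]. Speed limits (rad/s): [2.39, 2.39, 3.14, 3.14, 3.14, 3.14].

## Interface

Orientations are given as a rotation vector (axis times angle).
In Python, from bench import bot gives the robot as it stands.
- The arm moves only by the shell command python3 -m inch 'ROWS'. ROWS is JSON, a list of rows, each an object of numbers: "claw": the gripper command: -1 is shut, 1 is fully open, values between are in proportion; "tx", "ty", "tz": the shift along the tool's x, y, z in mm; "rx", "ry", "rz": the turn, a rotation vector about the tool's x, y, z in degrees. A call has 1 to 20 rows; each row shifts and turns the commanded pose from where the row before left it, along the tool's axes as they then stand; what a row does not reach is not made up. A row lasts 1/10 s, in which the tool goes at most 50 mm and 8.59 degrees, less where a joint would pass 70% of its speed; a pose out of reach is approached as far as the arm can. A call with a gripper value outside its range is refused whole. The fingers move at their own pace and stop on an object; the grip force is fixed at half the most. Time passes only in rows, so rows that do not move let the fingers close. It gives the time, the measured TCP pose, the force and the opening at its end, in the units of the state.
- bot.get_state(): the state, without advancing time (a new reading comes with each control period).
- bot.capture(name): name is "side" or "top" or "wrist"; returns the picture (480x640x3 uint8, red, green, blue); there is no depth.
- bot.get_calibration(name): a dict with "fx", "fy", "cx", "cy" (pixels), "rvec" (rotation vector, rad) and "tvec" (3), from world to camera coordinates, as OpenCV has them; the wrist camera has in their place "hand_eye" (4x4, takes a point from camera to tool coordinates, whose origin is the TCP and whose axes are the flange's). Camera axes: x right, y down, z forward; pixel columns grow to the right and rows downward; lengths in m; the calibration is good to about 2 mm. A picture is of the moment at which its call begins: read the wrist's pose just before it. get_calibration takes no time and is no camera call.
- bot.job_done(): hands the job in, once; it reports no verdict.
The state is a dict: "time": time; "q": joint angles; "dq": joint speeds; "joint_efforts": joint torques, N m; "tcp_pos": TCP position; "ee_rot": TCP orientation; "wrist_force": force on the tool from outside, world axes, zero at the start; "moment": the same for the moment, N m; "gripper_width": finger opening in m.
Only numpy, scipy, OpenCV 4.12 (cv2) and the standard library are available. Lean on these libraries where they do the work, as an engineer would, in place of code of your own. Each camera call takes 0.05 s, during which the arm holds its last target. There are 200 camera calls.

## Working session

There is one attempt and no reset: what is moved stays moved. The work goes in short steps, Python scripts to look and compute and a shell command to move; the robot and the scene stay as the last step left them, time stands still between calls to the robot, and variables do not carry over. Pictures are saved under pics/ and viewed, about 8 in all and at most 12, crops included, and the job is handed in when it is done.

```bash
mkdir -p pics
python3 - <<'E'
from bench import bot
import cv2
s=bot.get_state();print({k:s[k] for k in('time','tcp_pos','ee_rot','gripper_width')})
for n in('top','side','wrist'):
    cv2.imwrite(f'pics/{n}0.png',bot.capture(n)[:,:,::-1]);print(n,bot.get_calibration(n))
E
```

```text
{'time': 0.0, 'tcp_pos': array([0.14646687, 0.52987779, 0.25685897]), 'ee_rot': array([-4.22433843e-01, -3.11256167e+00,  2.07522754e-03]), 'gripper_width': 0.08794954699449789}
top {'fx': 606.2749716980486, 'fy': 606.2749716980486, 'cx': 321.94161366799693, 'cy': 238.50100210725955, 'rvec': array([ 1.9522807 , -2.25516126,  0.26407183]), 'tvec': array([0.34736071, 0.37805851, 0.82323571])}
side {'fx': 616.8662172630374, 'fy': 616.8662172630374, 'cx': 315.0107092602985, 'cy': 232.90973198296015, 'rvec': array([ 1.49430412, -1.51754321,  0.9893374 ]), 'tvec': array([0.30302379, 0.22342987, 0.48560084])}
wrist {'fx': 385.06592016745435, 'fy': 385.06592016745435, 'cx': 322.4410125445162, 'cy': 243.4653034456699, 'hand_eye': array([[-2.05297761e-04, -9.57031644e-01, -2.89983430e-01,
         7.39568189e-02],
       [ 9.99999978e-01, -2.05888642e-04, -2.84699423e-05,
         3.84128252e-04],
       [-3.24576588e-05, -2.89983430e-01,  9.57031666e-01,
        -1.27316662e-01],
       [ 0.00000000e+00,  0.00000000e+00,  0.00000000e+00,
         1.00000000e+00]])}
```

View pics/top0.png

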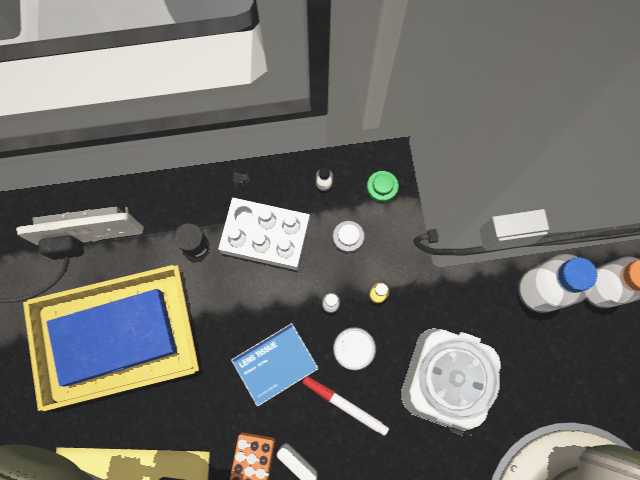

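View pics/side0.png

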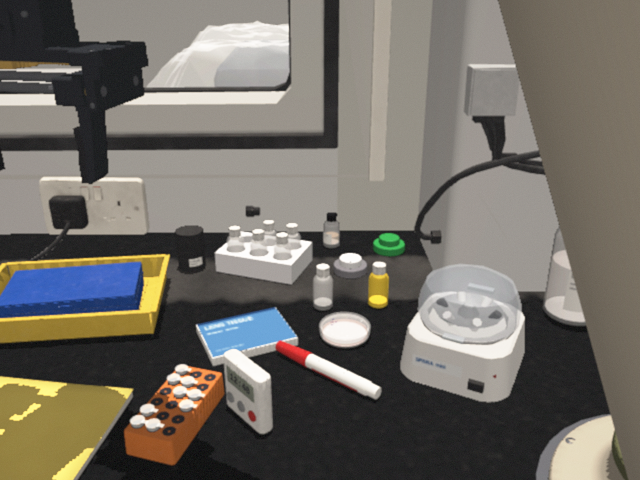

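The top view shows these objects:
- **Candidate vials:** clear with white cap (331,299), and yellow (379,291). The clear one is meant.
- **Candidate buttons:** white on grey (348,236), and green (383,185). The white one is meant.
- **Rack:** centred near (265,233). Its empty hole appears to be at (243,213).
- **Bottle:** (324,178).

I'll enlarge this area to confirm, then measure.

```bash
cat > h.py <<'E'
import cv2,numpy as np
from bench import bot
def cam(n):
    c=bot.get_calibration(n);K=np.array([[c['fx'],0,c['cx']],[0,c['fy'],c['cy']],[0,0,1]])
    return K,np.array(c['rvec']),np.array(c['tvec'])
def ray(n,uv,z):
    K,r,t=cam(n);R=cv2.Rodrigues(r)[0];o=-R.T@t;d=R.T@np.linalg.solve(K,[*uv,1]);return o+d*(z-o[2])/d[2]
def proj(n,P):
    K,r,t=cam(n);return cv2.projectPoints(np.array(P,float).reshape(-1,3),r,t,K,None)[0][:,0]
E
python3 - <<'E'
from h import *
im=cv2.imread('pics/top0.png');c=im[160:320,210:410]
cv2.imwrite('pics/crop_top.png',cv2.resize(c,None,fx=4,fy=4,interpolation=cv2.INTER_CUBIC)[:600])
s=cv2.imread('pics/side0.png')[205:325,205:405]
cv2.imwrite('pics/crop_side.png',cv2.resize(s,None,fx=4,fy=4,interpolation=cv2.INTER_CUBIC))
for n,uv,z in[('top',(331,299),.056),('side',(322,268),.056),('top',(348,234),.022),('side',(350,258),.022),('top',(243,211),.03),('top',(265,233),.03),('top',(324,174),.052),('top',(380,289),.056)]:print(n,uv,ray(n,uv,z).round(4))
E
```

```text
top (331, 299) [0.3346 0.2901 0.056 ]
side (322, 268) [0.3289 0.29   0.056 ]
top (348, 234) [0.43  0.25  0.022]
side (350, 258) [0.4264 0.2485 0.022 ]
top (243, 211) [0.4844 0.3977 0.03  ]
top (265, 233) [0.4468 0.3699 0.03  ]
top (324, 174) [0.5164 0.2732 0.052 ]
top (380, 289) [0.3386 0.2211 0.056 ]
```

View pics/crop_top.png

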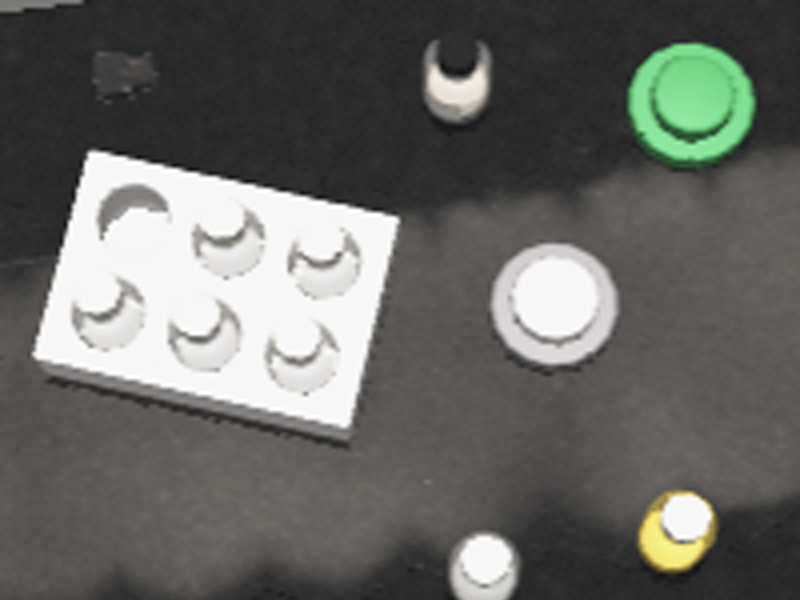

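View pics/crop_side.png

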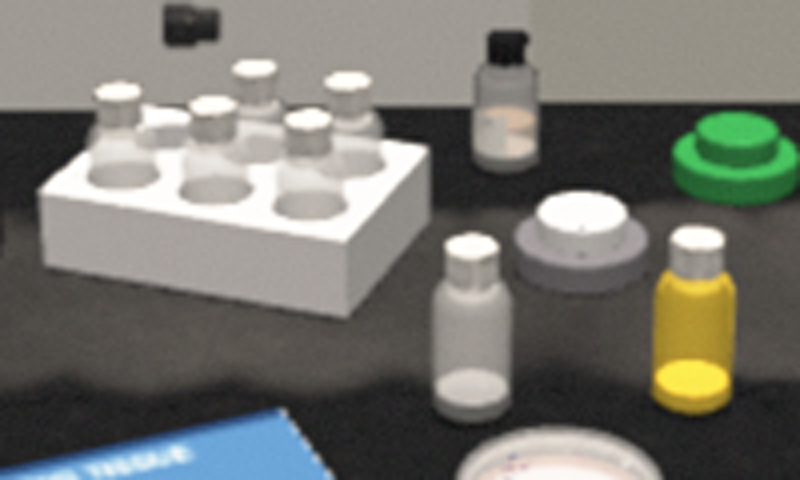

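Enlarged views:
- **Rack:** top corners in the crop at about (90,150), (400,216), (350,430) and (35,357). The only empty hole is the far-left one at (134,219), with no cap above it in either view.
- **Lone clear vial:** cap at (486,558) in the top crop and (472,244) in the side crop. The yellow vial is a decoy.
- **Button:** white top at (555,298) in the top crop. The green one is a decoy.

Run:
```python
from h import *
T=lambda u,v:((u+.5)/4-.5+210,(v+.5)/4-.5+160)
S=lambda u,v:((u+.5)/4-.5+205,(v+.5)/4-.5+205)
def tri(a,b):
    P=[]
    for n in('top','side'):
        K,r,t=cam(n);P.append(K@np.c_[cv2.Rodrigues(r)[0],t])
    X=cv2.triangulatePoints(P[0],P[1],np.array(a).reshape(2,1),np.array(b).reshape(2,1))[:,0];return X[:3]/X[3]
for nm,a,b,z in[('cap',(486,558),(472,243),.056),('btn',(555,298),(582,212),.022)]:
    print(nm,ray('top',T(*a),z).round(4),ray('side',S(*b),z).round(4),tri(T(*a),S(*b)).round(4))
C=np.array([ray('top',T(*p),.03)[:2] for p in[(90,150),(400,216),(350,430),(35,357)]])
print(C.round(4),[np.linalg.norm(C[i]-C[(i+1)%4]).round(4) for i in range(4)])
# model corners: far-left(+x,+y), far-right, near-right, near-left
M=np.array([[.04,.058],[.04,-.058],[-.04,-.058],[-.04,.058]])
c=C.mean(0);H=(M.T@(C-c));a=np.arctan2(H[0,1]-H[1,0],H[0,0]+H[1,1]);R=np.array([[np.cos(a),-np.sin(a)],[np.sin(a),np.cos(a)]])
print('rack',c.round(4),np.degrees(a)); 
for x in(-.018,.018):
  for y in(-.036,0,.036):
    p=c+R@[x,y];print(x,y,p.round(4),proj('top',[*p,.03]).round(1),proj('side',[*p,.062]).round(1))
print('hole seen',ray('top',T(134,219),.03).round(4), 'side corners',[ray('side',S(*p),.03).round(4) for p in[(430,150),(350,240),(42,190)]])
# tool axes
s=bot.get_state();print(cv2.Rodrigues(np.array(s['ee_rot']))[0].round(3))
```

```text
cap [0.3344 0.2899 0.056 ] [0.3361 0.2891 0.056 ] [0.3343 0.2895 0.0569]
btn [0.4297 0.2495 0.022 ] [0.4276 0.2483 0.022 ] [0.43   0.2487 0.0208]
[[0.5077 0.4111]
 [0.4665 0.3016]
 [0.3902 0.3304]
 [0.433  0.4393]] [np.float64(0.117), np.float64(0.0815), np.float64(0.117), np.float64(0.0799)]
rack [0.4494 0.3706] -20.931797060942895
-0.018 -0.036 [0.4197 0.3434] [[285.5 248.5]] [[281.4 234.4]]
-0.018 0 [0.4326 0.3771] [[261.3 243.2]] [[257.4 230.9]]
-0.018 0.036 [0.4454 0.4107] [[237.2 237.8]] [[234.1 227.5]]
0.018 -0.036 [0.4533 0.3306] [[291.2 225. ]] [[291.4 224.8]]
0.018 0 [0.4662 0.3642] [[267.2 219.7]] [[268.1 221.5]]
0.018 0.036 [0.479  0.3978] [[243.3 214.5]] [[245.4 218.3]]
hole seen [0.4792 0.3981 0.03  ] side corners [array([0.4638, 0.3013, 0.03  ]), array([0.3912, 0.3288, 0.03  ]), array([0.4329, 0.4377, 0.03  ])]
[[-0.964  0.267 -0.   ]
 [ 0.267  0.964 -0.001]
 [ 0.    -0.001 -1.   ]]
```

```bash
cat >> h.py <<'E'
def delta(g):
    s=bot.get_state();R=cv2.Rodrigues(np.array(s['ee_rot']))[0]
    print('t',round(s['time'],2),'tcp',s['tcp_pos'].round(4),'tool delta mm',(R.T@(np.array(g)-s['tcp_pos'])*1e3).round(1),'zax',R[:,2].round(4),'F',np.round(s['wrist_force'],1),'w',round(s['gripper_width'],4),'eff',np.round(s['joint_efforts'],1))
E
python3 -c "
from h import *
delta([.3347,.2895,.2569])"
python3 -m inch '[{"claw":-1,"tx":-20,"ty":-15},{"claw":-1,"tx":-20,"ty":-15},{"claw":-1,"tx":-20,"ty":-15},{"claw":-1,"tx":-20,"ty":-15},{"claw":-1,"tx":-20,"ty":-15},{"claw":-1,"tx":-20,"ty":-15},{"claw":-1,"tx":-20,"ty":-15},{"claw":-1,"tx":-20,"ty":-15},{"claw":-1,"tx":-20,"ty":-15},{"claw":-1,"tx":-20,"ty":-15},{"claw":-1,"tx":-20,"ty":-15},{"claw":-1,"tx":-20,"ty":-15},{"claw":-1},{"claw":-1},{"claw":-1}]' | tail -c 600
python3 - <<'E'
from h import *
delta([.3347,.2895,.095])
s=bot.get_state();w=bot.capture('wrist')[:,:,::-1].copy();t=bot.capture('side')[:,:,::-1]
c=bot.get_calibration('wrist');X=np.eye(4);X[:3,:3]=cv2.Rodrigues(np.array(s['ee_rot']))[0];X[:3,3]=s['tcp_pos']
I=np.linalg.inv(X@c['hand_eye'])
K=np.array([[c['fx'],0,c['cx']],[0,c['fy'],c['cy']],[0,0,1]])
for P in([.3347,.2895,.056],[.479,.3978,.03],[.429,.249,.022]):
    uv=cv2.projectPoints(np.array([P]),cv2.Rodrigues(I[:3,:3])[0],I[:3,3],K,None)[0].ravel();print(uv.round(1))
    if abs(uv).max()<2000: cv2.drawMarker(w,tuple(int(round(v)) for v in uv),(0,0,255),0,12,1)
cv2.imwrite('pics/w1.png',w);cv2.imwrite('pics/s1.png',t)
E
```

```text
t 0.15 tcp [0.1465 0.53   0.257 ] tool delta mm [-2.455e+02 -1.816e+02  2.000e-01] zax [-5.e-04 -9.e-04 -1.e+00] F [ 0.1  0.  -1.2] w 0.088 eff [  0.  -43.8 -22.5   0.1   0.   -0. ]
t 0.15 tcp [0.1465 0.53   0.257 ] tool delta mm [-245.5 -181.4  162.1] zax [-5.e-04 -9.e-04 -1.e+00] F [ 0.1  0.  -1.2] w 0.088 eff [  0.  -43.8 -22.5   0.1   0.   -0. ]
[150.5 442.7]
[290.2 499.7]
[161.9 488.1]$[0]: bad value
```

View pics/w1.png

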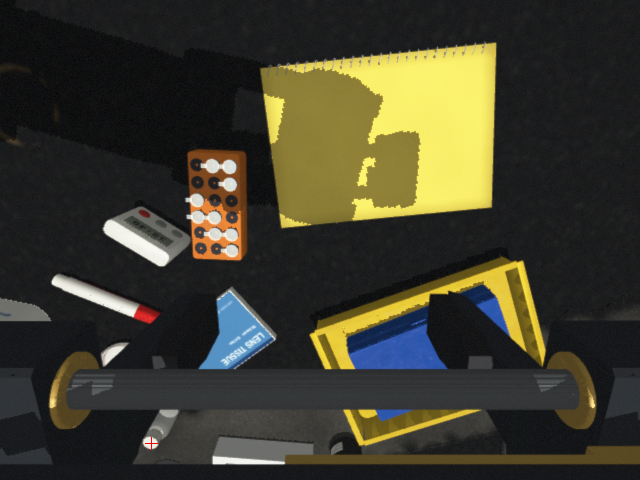

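The wrist view, still from the start pose, puts my computed mark exactly on the lone vial's cap at (150,442), so the calibration agrees. The move was refused, so I'll check the row format.

```bash
python3 -m inch '[{"claw":-1.0,"tx":0.0,"ty":0.0,"tz":0.0,"rx":0.0,"ry":0.0,"rz":0.0}]'; python3 -m inch '[{"claw":-1}]';  python3 -m inch '[{"claw":-1,"tx":-1}]'; python3 -m inch --help | head -30
```

```text
time: 0.35
tcp_pos: [0.1466, 0.53, 0.2573]
ee_rot: [-0.422, -3.113, 0.0]
wrist_force: [0.2, -0.8, -0.5]
gripper_width: 0.0824$[0]: bad value
$[0]: bad value
invalid input: not JSON, or not a number
```

All seven keys are required in every row.

```bash
python3 -m inch '[{"claw":-1,"tx":-20,"ty":-15,"tz":0,"rx":0,"ry":0,"rz":0},{"claw":-1,"tx":-20,"ty":-15,"tz":0,"rx":0,"ry":0,"rz":0},{"claw":-1,"tx":-20,"ty":-15,"tz":0,"rx":0,"ry":0,"rz":0},{"claw":-1,"tx":-20,"ty":-15,"tz":0,"rx":0,"ry":0,"rz":0},{"claw":-1,"tx":-20,"ty":-15,"tz":0,"rx":0,"ry":0,"rz":0},{"claw":-1,"tx":-20,"ty":-15,"tz":0,"rx":0,"ry":0,"rz":0},{"claw":-1,"tx":-20,"ty":-15,"tz":0,"rx":0,"ry":0,"rz":0},{"claw":-1,"tx":-20,"ty":-15,"tz":0,"rx":0,"ry":0,"rz":0},{"claw":-1,"tx":-20,"ty":-15,"tz":0,"rx":0,"ry":0,"rz":0},{"claw":-1,"tx":-20,"ty":-15,"tz":0,"rx":0,"ry":0,"rz":0},{"claw":-1,"tx":-20,"ty":-15,"tz":0,"rx":0,"ry":0,"rz":0},{"claw":-1,"tx":-20,"ty":-15,"tz":0,"rx":0,"ry":0,"rz":0},{"claw":-1,"tx":0,"ty":0,"tz":0,"rx":0,"ry":0,"rz":0},{"claw":-1,"tx":0,"ty":0,"tz":0,"rx":0,"ry":0,"rz":0},{"claw":-1,"tx":0,"ty":0,"tz":0,"rx":0,"ry":0,"rz":0}]'
python3 - <<'E'
from h import *
delta([.3347,.2895,.095])
s=bot.get_state();w=bot.capture('wrist')[:,:,::-1].copy()
c=bot.get_calibration('wrist');X=np.eye(4);X[:3,:3]=cv2.Rodrigues(np.array(s['ee_rot']))[0];X[:3,3]=s['tcp_pos']
I=np.linalg.inv(X@c['hand_eye'])
K=np.array([[c['fx'],0,c['cx']],[0,c['fy'],c['cy']],[0,0,1]])
for P in([.3347,.2895,.056],[.479,.3978,.03],[.429,.249,.022]):
    uv=cv2.projectPoints(np.array([P]),cv2.Rodrigues(I[:3,:3])[0],I[:3,3],K,None)[0].ravel();print(uv.round(1))
    if abs(uv).max()<2000: cv2.drawMarker(w,tuple(int(round(v)) for v in uv),(0,0,255),0,12,1)
cv2.imwrite('pics/w2.png',w)
E
```

```text
time: 1.85
tcp_pos: [0.3294, 0.2931, 0.2575]
ee_rot: [-0.422, -3.113, -0.0]
wrist_force: [-0.1, 1.1, -0.2]
gripper_width: 0.0004
t 1.85 tcp [0.3294 0.2931 0.2575] tool delta mm [ -6.1  -2.1 162.5] zax [-1.e-04  2.e-04 -1.e+00] F [-0.1  1.1 -0.2] w 0.0004 eff [ -0.6 -32.2 -21.6   0.    0.1   0. ]
[319.6 222.1]
[459.3 320.8]
[306.6 309.6]
```

View pics/w2.png

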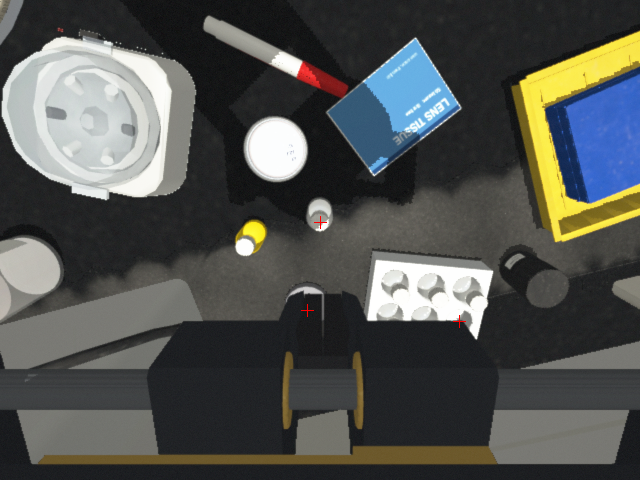

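The wrist view marks the lone cap at (320,222), the empty hole at (459,321) and the button at (307,310), all as expected. I'll align and descend.

```bash
python3 -m inch '[{"claw":-1,"tx":-6,"ty":-2,"tz":0,"rx":0,"ry":0,"rz":0},{"claw":-1,"tx":0,"ty":0,"tz":18,"rx":0,"ry":0,"rz":0},{"claw":-1,"tx":0,"ty":0,"tz":18,"rx":0,"ry":0,"rz":0},{"claw":-1,"tx":0,"ty":0,"tz":18,"rx":0,"ry":0,"rz":0},{"claw":-1,"tx":0,"ty":0,"tz":18,"rx":0,"ry":0,"rz":0},{"claw":-1,"tx":0,"ty":0,"tz":18,"rx":0,"ry":0,"rz":0},{"claw":-1,"tx":0,"ty":0,"tz":18,"rx":0,"ry":0,"rz":0},{"claw":-1,"tx":0,"ty":0,"tz":18,"rx":0,"ry":0,"rz":0},{"claw":-1,"tx":0,"ty":0,"tz":18,"rx":0,"ry":0,"rz":0},{"claw":-1,"tx":0,"ty":0,"tz":12,"rx":0,"ry":0,"rz":0},{"claw":-1,"tx":0,"ty":0,"tz":6,"rx":0,"ry":0,"rz":0},{"claw":-1,"tx":0,"ty":0,"tz":0,"rx":0,"ry":0,"rz":0},{"claw":-1,"tx":0,"ty":0,"tz":0,"rx":0,"ry":0,"rz":0}]'
python3 - <<'E'
from h import *
delta([.3347,.2895,.095])
t=bot.capture('side')[150:330,200:420,::-1]
cv2.imwrite('pics/s2.png',cv2.resize(t,None,fx=3,fy=3,interpolation=cv2.INTER_CUBIC))
E
```

```text
time: 3.2
tcp_pos: [0.3354, 0.2893, 0.0959]
ee_rot: [0.422, 3.112, 0.001]
wrist_force: [0.1, 0.1, -0.4]
gripper_width: 0.0008
t 3.2 tcp [0.3354 0.2893 0.0959] tool delta mm [0.8 0.  0.9] zax [ 7.e-04  3.e-04 -1.e+00] F [ 0.1  0.1 -0.4] w 0.0008 eff [ -0.  -36.3 -14.    0.    0.1  -0. ]
```

View pics/s2.png

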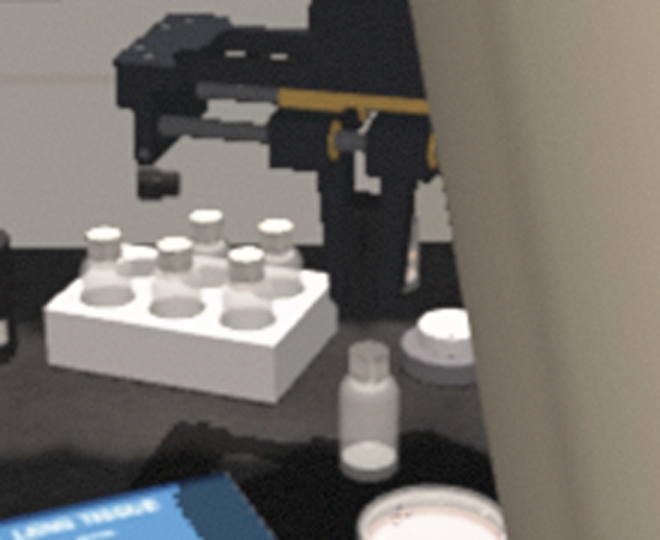

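The side view shows the closed fingertips at about (367,315) in the crop, right over the untouched lone cap at (368,347). I'll hold for 2.6 s, then rise.

```bash
python3 -m inch '[{"claw":-1,"tx":0,"ty":0,"tz":0,"rx":0,"ry":0,"rz":0},{"claw":-1,"tx":0,"ty":0,"tz":0,"rx":0,"ry":0,"rz":0},{"claw":-1,"tx":0,"ty":0,"tz":0,"rx":0,"ry":0,"rz":0},{"claw":-1,"tx":0,"ty":0,"tz":0,"rx":0,"ry":0,"rz":0},{"claw":-1,"tx":0,"ty":0,"tz":0,"rx":0,"ry":0,"rz":0},{"claw":-1,"tx":0,"ty":0,"tz":0,"rx":0,"ry":0,"rz":0},{"claw":-1,"tx":0,"ty":0,"tz":0,"rx":0,"ry":0,"rz":0},{"claw":-1,"tx":0,"ty":0,"tz":0,"rx":0,"ry":0,"rz":0},{"claw":-1,"tx":0,"ty":0,"tz":0,"rx":0,"ry":0,"rz":0},{"claw":-1,"tx":0,"ty":0,"tz":0,"rx":0,"ry":0,"rz":0},{"claw":-1,"tx":0,"ty":0,"tz":0,"rx":0,"ry":0,"rz":0},{"claw":-1,"tx":0,"ty":0,"tz":0,"rx":0,"ry":0,"rz":0},{"claw":-1,"tx":0,"ty":0,"tz":0,"rx":0,"ry":0,"rz":0}]' && python3 -m inch '[{"claw":-1,"tx":0,"ty":0,"tz":0,"rx":0,"ry":0,"rz":0},{"claw":-1,"tx":0,"ty":0,"tz":0,"rx":0,"ry":0,"rz":0},{"claw":-1,"tx":0,"ty":0,"tz":0,"rx":0,"ry":0,"rz":0},{"claw":-1,"tx":0,"ty":0,"tz":0,"rx":0,"ry":0,"rz":0},{"claw":-1,"tx":0,"ty":0,"tz":0,"rx":0,"ry":0,"rz":0},{"claw":-1,"tx":0,"ty":0,"tz":0,"rx":0,"ry":0,"rz":0},{"claw":-1,"tx":0,"ty":0,"tz":0,"rx":0,"ry":0,"rz":0},{"claw":-1,"tx":0,"ty":0,"tz":0,"rx":0,"ry":0,"rz":0},{"claw":-1,"tx":0,"ty":0,"tz":0,"rx":0,"ry":0,"rz":0},{"claw":-1,"tx":0,"ty":0,"tz":0,"rx":0,"ry":0,"rz":0},{"claw":-1,"tx":0,"ty":0,"tz":0,"rx":0,"ry":0,"rz":0},{"claw":-1,"tx":0,"ty":0,"tz":0,"rx":0,"ry":0,"rz":0},{"claw":-1,"tx":0,"ty":0,"tz":0,"rx":0,"ry":0,"rz":0}]' && python3 -m inch '[{"claw":-1,"tx":0,"ty":0,"tz":-20,"rx":0,"ry":0,"rz":0},{"claw":-1,"tx":0,"ty":0,"tz":-20,"rx":0,"ry":0,"rz":0},{"claw":-1,"tx":0,"ty":0,"tz":-20,"rx":0,"ry":0,"rz":0},{"claw":-1,"tx":0,"ty":0,"tz":-20,"rx":0,"ry":0,"rz":0},{"claw":-1,"tx":0,"ty":0,"tz":-20,"rx":0,"ry":0,"rz":0},{"claw":-1,"tx":0,"ty":0,"tz":-20,"rx":0,"ry":0,"rz":0},{"claw":-1,"tx":0,"ty":0,"tz":-20,"rx":0,"ry":0,"rz":0},{"claw":-1,"tx":0,"ty":0,"tz":-20,"rx":0,"ry":0,"rz":0},{"claw":-1,"tx":0,"ty":0,"tz":0,"rx":0,"ry":0,"rz":0},{"claw":-1,"tx":0,"ty":0,"tz":0,"rx":0,"ry":0,"rz":0}]'
python3 -c "
from h import *
delta([.479,.3978,.101])"
```

```text
time: 4.55
tcp_pos: [0.3352, 0.2891, 0.0955]
ee_rot: [0.422, 3.113, -0.0]
wrist_force: [-0.9, -0.3, -0.1]
gripper_width: 0.0007
time: 5.85
tcp_pos: [0.3352, 0.2891, 0.0954]
ee_rot: [0.422, 3.113, 0.0]
wrist_force: [0.4, 0.0, -0.0]
gripper_width: 0.0005
time: 6.85
tcp_pos: [0.335, 0.289, 0.2549]
ee_rot: [-0.423, -3.113, 0.0]
wrist_force: [0.5, -0.5, 0.1]
gripper_width: 0.0006
t 6.85 tcp [0.335  0.289  0.2549] tool delta mm [-109.8  143.3  153.9] zax [-2.e-04 -1.e-04 -1.e+00] F [ 0.5 -0.5  0.1] w 0.0006 eff [  0.1 -33.7 -22.3   0.    0.1   0. ]
```

```bash
python3 -m inch '[{"claw":-1,"tx":-11,"ty":14.3,"tz":0,"rx":0,"ry":0,"rz":0},{"claw":-1,"tx":-11,"ty":14.3,"tz":0,"rx":0,"ry":0,"rz":0},{"claw":-1,"tx":-11,"ty":14.3,"tz":0,"rx":0,"ry":0,"rz":0},{"claw":-1,"tx":-11,"ty":14.3,"tz":0,"rx":0,"ry":0,"rz":0},{"claw":-1,"tx":-11,"ty":14.3,"tz":0,"rx":0,"ry":0,"rz":0},{"claw":-1,"tx":-11,"ty":14.3,"tz":0,"rx":0,"ry":0,"rz":0},{"claw":-1,"tx":-11,"ty":14.3,"tz":0,"rx":0,"ry":0,"rz":0},{"claw":-1,"tx":-11,"ty":14.3,"tz":0,"rx":0,"ry":0,"rz":0},{"claw":-1,"tx":-11,"ty":14.3,"tz":0,"rx":0,"ry":0,"rz":0},{"claw":-1,"tx":-11,"ty":14.3,"tz":0,"rx":0,"ry":0,"rz":0},{"claw":-1,"tx":0,"ty":0,"tz":0,"rx":0,"ry":0,"rz":0},{"claw":-1,"tx":0,"ty":0,"tz":0,"rx":0,"ry":0,"rz":0},{"claw":-1,"tx":0,"ty":0,"tz":0,"rx":0,"ry":0,"rz":0}]'
python3 -c "
from h import *
delta([.479,.3978,.101])"
```

```text
time: 8.15
tcp_pos: [0.4787, 0.3972, 0.255]
ee_rot: [-0.422, -3.112, 0.001]
wrist_force: [0.8, 0.6, -0.4]
gripper_width: 0.0002
t 8.15 tcp [0.4787 0.3972 0.255 ] tool delta mm [ -0.3   0.8 154. ] zax [-1.1e-03 -6.0e-04 -1.0e+00] F [ 0.8  0.6 -0.4] w 0.0002 eff [ -0.1 -50.5 -23.1   0.    0.1  -0. ]
```

```bash
python3 -m inch '[{"claw":-1,"tx":0,"ty":0.5,"tz":18,"rx":0,"ry":0,"rz":0},{"claw":-1,"tx":0,"ty":0,"tz":18,"rx":0,"ry":0,"rz":0},{"claw":-1,"tx":0,"ty":0,"tz":18,"rx":0,"ry":0,"rz":0},{"claw":-1,"tx":0,"ty":0,"tz":18,"rx":0,"ry":0,"rz":0},{"claw":-1,"tx":0,"ty":0,"tz":18,"rx":0,"ry":0,"rz":0},{"claw":-1,"tx":0,"ty":0,"tz":18,"rx":0,"ry":0,"rz":0},{"claw":-1,"tx":0,"ty":0,"tz":18,"rx":0,"ry":0,"rz":0},{"claw":-1,"tx":0,"ty":0,"tz":14,"rx":0,"ry":0,"rz":0},{"claw":-1,"tx":0,"ty":0,"tz":10,"rx":0,"ry":0,"rz":0},{"claw":-1,"tx":0,"ty":0,"tz":4,"rx":0,"ry":0,"rz":0},{"claw":-1,"tx":0,"ty":0,"tz":0,"rx":0,"ry":0,"rz":0},{"claw":-1,"tx":0,"ty":0,"tz":0,"rx":0,"ry":0,"rz":0}]'
python3 - <<'E'
from h import *
delta([.479,.3978,.101])
t=bot.capture('side')[120:320,180:420,::-1]
cv2.imwrite('pics/s3.png',cv2.resize(t,None,fx=3,fy=3,interpolation=cv2.INTER_CUBIC))
E
```

```text
time: 9.35
tcp_pos: [0.4796, 0.3982, 0.1022]
ee_rot: [0.422, 3.112, 0.001]
wrist_force: [0.2, 0.5, 0.2]
gripper_width: 0.0005
t 9.35 tcp [0.4796 0.3982 0.1022] tool delta mm [ 0.5 -0.5  1.2] zax [ 1.e-03  5.e-04 -1.e+00] F [0.2 0.5 0.2] w 0.0005 eff [ -0.  -53.1 -18.9   0.    0.1  -0. ]
```

View pics/s3.png

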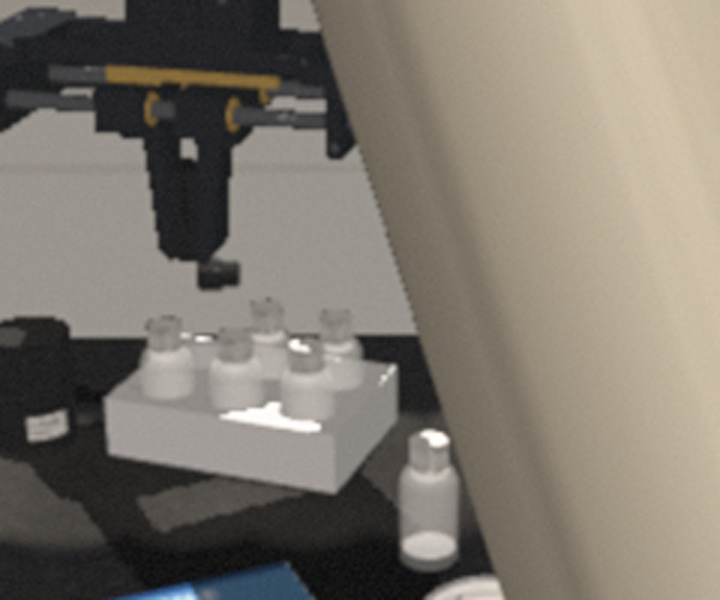

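The side view shows the fingertips at (193,258) in the crop, which is full-frame (244,206). That is above the empty hole's predicted (245,218), clear of all caps. I'll hold for 2.6 s, then rise.

```bash
python3 -m inch '[{"claw":-1,"tx":0,"ty":0,"tz":0,"rx":0,"ry":0,"rz":0},{"claw":-1,"tx":0,"ty":0,"tz":0,"rx":0,"ry":0,"rz":0},{"claw":-1,"tx":0,"ty":0,"tz":0,"rx":0,"ry":0,"rz":0},{"claw":-1,"tx":0,"ty":0,"tz":0,"rx":0,"ry":0,"rz":0},{"claw":-1,"tx":0,"ty":0,"tz":0,"rx":0,"ry":0,"rz":0},{"claw":-1,"tx":0,"ty":0,"tz":0,"rx":0,"ry":0,"rz":0},{"claw":-1,"tx":0,"ty":0,"tz":0,"rx":0,"ry":0,"rz":0},{"claw":-1,"tx":0,"ty":0,"tz":0,"rx":0,"ry":0,"rz":0},{"claw":-1,"tx":0,"ty":0,"tz":0,"rx":0,"ry":0,"rz":0},{"claw":-1,"tx":0,"ty":0,"tz":0,"rx":0,"ry":0,"rz":0},{"claw":-1,"tx":0,"ty":0,"tz":0,"rx":0,"ry":0,"rz":0},{"claw":-1,"tx":0,"ty":0,"tz":0,"rx":0,"ry":0,"rz":0},{"claw":-1,"tx":0,"ty":0,"tz":0,"rx":0,"ry":0,"rz":0}]' && python3 -m inch '[{"claw":-1,"tx":0,"ty":0,"tz":0,"rx":0,"ry":0,"rz":0},{"claw":-1,"tx":0,"ty":0,"tz":0,"rx":0,"ry":0,"rz":0},{"claw":-1,"tx":0,"ty":0,"tz":0,"rx":0,"ry":0,"rz":0},{"claw":-1,"tx":0,"ty":0,"tz":0,"rx":0,"ry":0,"rz":0},{"claw":-1,"tx":0,"ty":0,"tz":0,"rx":0,"ry":0,"rz":0},{"claw":-1,"tx":0,"ty":0,"tz":0,"rx":0,"ry":0,"rz":0},{"claw":-1,"tx":0,"ty":0,"tz":0,"rx":0,"ry":0,"rz":0},{"claw":-1,"tx":0,"ty":0,"tz":0,"rx":0,"ry":0,"rz":0},{"claw":-1,"tx":0,"ty":0,"tz":0,"rx":0,"ry":0,"rz":0},{"claw":-1,"tx":0,"ty":0,"tz":0,"rx":0,"ry":0,"rz":0},{"claw":-1,"tx":0,"ty":0,"tz":0,"rx":0,"ry":0,"rz":0},{"claw":-1,"tx":0,"ty":0,"tz":0,"rx":0,"ry":0,"rz":0},{"claw":-1,"tx":0,"ty":0,"tz":0,"rx":0,"ry":0,"rz":0}]' && python3 -m inch '[{"claw":-1,"tx":0,"ty":0,"tz":-20,"rx":0,"ry":0,"rz":0},{"claw":-1,"tx":0,"ty":0,"tz":-20,"rx":0,"ry":0,"rz":0},{"claw":-1,"tx":0,"ty":0,"tz":-20,"rx":0,"ry":0,"rz":0},{"claw":-1,"tx":0,"ty":0,"tz":-20,"rx":0,"ry":0,"rz":0},{"claw":-1,"tx":0,"ty":0,"tz":-20,"rx":0,"ry":0,"rz":0},{"claw":-1,"tx":0,"ty":0,"tz":-20,"rx":0,"ry":0,"rz":0},{"claw":-1,"tx":0,"ty":0,"tz":-20,"rx":0,"ry":0,"rz":0},{"claw":-1,"tx":0,"ty":0,"tz":-10,"rx":0,"ry":0,"rz":0},{"claw":-1,"tx":0,"ty":0,"tz":0,"rx":0,"ry":0,"rz":0},{"claw":-1,"tx":0,"ty":0,"tz":0,"rx":0,"ry":0,"rz":0}]'
python3 -c "
from h import *
delta([.429,.249,.041])"
```

```text
time: 10.7
tcp_pos: [0.4794, 0.3981, 0.1014]
ee_rot: [0.422, 3.113, 0.0]
wrist_force: [-0.2, -0.0, -0.2]
gripper_width: 0.0004
time: 12.0
tcp_pos: [0.4795, 0.3981, 0.1015]
ee_rot: [0.423, 3.113, 0.0]
wrist_force: [0.1, 0.1, 0.1]
gripper_width: 0.0003
time: 13.0
tcp_pos: [0.4792, 0.398, 0.2505]
ee_rot: [-0.422, -3.112, 0.001]
wrist_force: [0.2, 0.4, -0.1]
gripper_width: 0.0009
t 13.0 tcp [0.4792 0.398  0.2505] tool delta mm [   8.5 -156.8  209.7] zax [-1.1e-03 -6.0e-04 -1.0e+00] F [ 0.2  0.4 -0.1] w 0.0009 eff [  0.1 -52.7 -23.7   0.    0.1   0. ]
```

```bash
python3 -m inch '[{"claw":-1,"tx":0.7,"ty":-13,"tz":0,"rx":0,"ry":0,"rz":0},{"claw":-1,"tx":0.7,"ty":-13,"tz":0,"rx":0,"ry":0,"rz":0},{"claw":-1,"tx":0.7,"ty":-13,"tz":0,"rx":0,"ry":0,"rz":0},{"claw":-1,"tx":0.7,"ty":-13,"tz":0,"rx":0,"ry":0,"rz":0},{"claw":-1,"tx":0.7,"ty":-13,"tz":0,"rx":0,"ry":0,"rz":0},{"claw":-1,"tx":0.7,"ty":-13,"tz":0,"rx":0,"ry":0,"rz":0},{"claw":-1,"tx":0.7,"ty":-13,"tz":0,"rx":0,"ry":0,"rz":0},{"claw":-1,"tx":0.7,"ty":-13,"tz":0,"rx":0,"ry":0,"rz":0},{"claw":-1,"tx":0.7,"ty":-13,"tz":0,"rx":0,"ry":0,"rz":0}]'
python3 -c "
from h import *
delta([.429,.249,.041])"
python3 -m inch '[{"claw":-1,"tx":0.7,"ty":-13,"tz":0,"rx":0,"ry":0,"rz":0},{"claw":-1,"tx":0.7,"ty":-13,"tz":0,"rx":0,"ry":0,"rz":0},{"claw":-1,"tx":0.7,"ty":-13,"tz":0,"rx":0,"ry":0,"rz":0},{"claw":-1,"tx":0,"ty":0,"tz":0,"rx":0,"ry":0,"rz":0},{"claw":-1,"tx":0,"ty":0,"tz":0,"rx":0,"ry":0,"rz":0},{"claw":-1,"tx":0,"ty":0,"tz":0,"rx":0,"ry":0,"rz":0}]'
python3 - <<'E'
from h import *
delta([.429,.249,.041])
cv2.imwrite('pics/t4.png',bot.capture('top')[:,:,::-1])
E
```

```text
time: 13.9
tcp_pos: [0.4418, 0.2861, 0.251]
ee_rot: [-0.422, -3.112, 0.001]
wrist_force: [-0.2, -0.3, 0.3]
gripper_width: 0.0005
t 13.9 tcp [0.4418 0.2861 0.251 ] tool delta mm [  2.3 -39.1 210. ] zax [-8.e-04 -3.e-04 -1.e+00] F [-0.2 -0.3  0.3] w 0.0005 eff [  1.5 -40.2 -22.6   0.    0.2   0.3]
time: 14.5
tcp_pos: [0.4299, 0.2502, 0.2515]
ee_rot: [0.422, 3.113, 0.0]
wrist_force: [0.3, 0.4, -0.6]
gripper_width: 0.0004
t 14.5 tcp [0.4299 0.2502 0.2515] tool delta mm [  0.6  -1.5 210.5] zax [ 2.e-04  2.e-04 -1.e+00] F [ 0.3  0.4 -0.6] w 0.0004 eff [ -0.2 -38.6 -21.7   0.    0.1  -0. ]
```

View pics/t4.png

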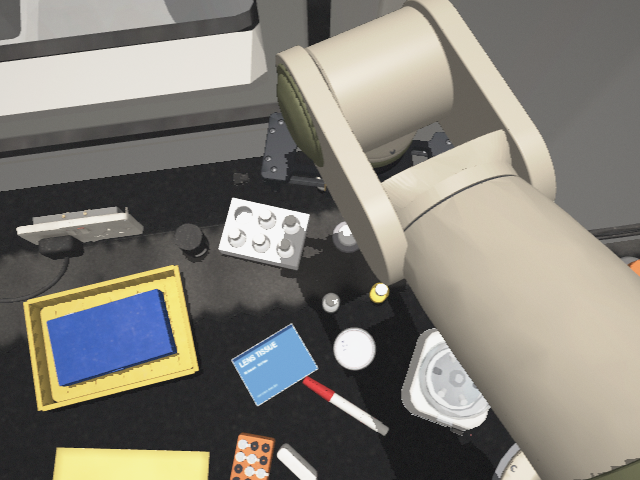

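The top view shows the rack and vials unmoved, with the arm over the button and no contact forces. I'll descend to about 10 mm above the button.

```bash
python3 -m inch '[{"claw":-1,"tx":0.5,"ty":-1.5,"tz":18,"rx":0,"ry":0,"rz":0},{"claw":-1,"tx":0,"ty":0,"tz":18,"rx":0,"ry":0,"rz":0},{"claw":-1,"tx":0,"ty":0,"tz":18,"rx":0,"ry":0,"rz":0},{"claw":-1,"tx":0,"ty":0,"tz":18,"rx":0,"ry":0,"rz":0},{"claw":-1,"tx":0,"ty":0,"tz":18,"rx":0,"ry":0,"rz":0},{"claw":-1,"tx":0,"ty":0,"tz":18,"rx":0,"ry":0,"rz":0}]'
python3 -m inch '[{"claw":-1,"tx":0,"ty":0,"tz":18,"rx":0,"ry":0,"rz":0},{"claw":-1,"tx":0,"ty":0,"tz":18,"rx":0,"ry":0,"rz":0},{"claw":-1,"tx":0,"ty":0,"tz":18,"rx":0,"ry":0,"rz":0},{"claw":-1,"tx":0,"ty":0,"tz":18,"rx":0,"ry":0,"rz":0},{"claw":-1,"tx":0,"ty":0,"tz":12,"rx":0,"ry":0,"rz":0},{"claw":-1,"tx":0,"ty":0,"tz":8,"rx":0,"ry":0,"rz":0},{"claw":-1,"tx":0,"ty":0,"tz":0,"rx":0,"ry":0,"rz":0},{"claw":-1,"tx":0,"ty":0,"tz":0,"rx":0,"ry":0,"rz":0}]'
python3 - <<'E'
from h import *
delta([.429,.249,.041])
E
```

```text
time: 15.15
tcp_pos: [0.429, 0.2491, 0.1426]
ee_rot: [0.422, 3.113, 0.0]
wrist_force: [0.2, -1.2, 0.4]
gripper_width: 0.0005
time: 15.95
tcp_pos: [0.4291, 0.2489, 0.0518]
ee_rot: [0.422, 3.113, 0.0]
wrist_force: [-1.6, 0.2, -0.2]
gripper_width: 0.0004
t 15.95 tcp [0.4291 0.2489 0.0518] tool delta mm [ 0.2  0.1 10.8] zax [ 5.e-04  2.e-04 -1.e+00] F [-1.6  0.2 -0.2] w 0.0004 eff [ -0.  -42.5 -13.1   0.    0.1   0. ]
```

Now I'll step down gently until the force climbs past full travel.

```bash
python3 -m inch '[{"claw":-1,"tx":0,"ty":0,"tz":4,"rx":0,"ry":0,"rz":0},{"claw":-1,"tx":0,"ty":0,"tz":4,"rx":0,"ry":0,"rz":0},{"claw":-1,"tx":0,"ty":0,"tz":3,"rx":0,"ry":0,"rz":0},{"claw":-1,"tx":0,"ty":0,"tz":2,"rx":0,"ry":0,"rz":0},{"claw":-1,"tx":0,"ty":0,"tz":0,"rx":0,"ry":0,"rz":0},{"claw":-1,"tx":0,"ty":0,"tz":0,"rx":0,"ry":0,"rz":0}]'
python3 -m inch '[{"claw":-1,"tx":0,"ty":0,"tz":2,"rx":0,"ry":0,"rz":0},{"claw":-1,"tx":0,"ty":0,"tz":1,"rx":0,"ry":0,"rz":0},{"claw":-1,"tx":0,"ty":0,"tz":0,"rx":0,"ry":0,"rz":0},{"claw":-1,"tx":0,"ty":0,"tz":0,"rx":0,"ry":0,"rz":0}]'
```

```text
time: 16.55
tcp_pos: [0.4289, 0.2487, 0.0386]
ee_rot: [0.422, 3.113, 0.0]
wrist_force: [-0.0, -0.0, 2.3]
gripper_width: 0.0006
time: 16.95
tcp_pos: [0.429, 0.2487, 0.0355]
ee_rot: [0.422, 3.113, 0.0]
wrist_force: [-0.7, -0.3, 3.3]
gripper_width: 0.0005
```

```bash
python3 -m inch '[{"claw":-1,"tx":0,"ty":0,"tz":1,"rx":0,"ry":0,"rz":0},{"claw":-1,"tx":0,"ty":0,"tz":0,"rx":0,"ry":0,"rz":0},{"claw":-1,"tx":0,"ty":0,"tz":0,"rx":0,"ry":0,"rz":0}]'
```

```text
time: 17.25
tcp_pos: [0.429, 0.2487, 0.035]
ee_rot: [0.422, 3.113, 0.0]
wrist_force: [-1.9, -1.0, 9.5]
gripper_width: 0.0002
```

The force jumped to 9.5 N at TCP 0.035, so the button is on its end stop. I'll release it and rise well clear.

```bash
python3 -m inch '[{"claw":-1,"tx":0,"ty":0,"tz":0,"rx":0,"ry":0,"rz":0},{"claw":-1,"tx":0,"ty":0,"tz":0,"rx":0,"ry":0,"rz":0},{"claw":-1,"tx":0,"ty":0,"tz":-5,"rx":0,"ry":0,"rz":0},{"claw":-1,"tx":0,"ty":0,"tz":-10,"rx":0,"ry":0,"rz":0},{"claw":-1,"tx":0,"ty":0,"tz":-18,"rx":0,"ry":0,"rz":0},{"claw":-1,"tx":0,"ty":0,"tz":-18,"rx":0,"ry":0,"rz":0},{"claw":-1,"tx":0,"ty":0,"tz":-18,"rx":0,"ry":0,"rz":0},{"claw":-1,"tx":0,"ty":0,"tz":-18,"rx":0,"ry":0,"rz":0},{"claw":-1,"tx":0,"ty":0,"tz":-18,"rx":0,"ry":0,"rz":0},{"claw":-1,"tx":0,"ty":0,"tz":-18,"rx":0,"ry":0,"rz":0},{"claw":-1,"tx":0,"ty":0,"tz":-18,"rx":0,"ry":0,"rz":0},{"claw":-1,"tx":0,"ty":0,"tz":-18,"rx":0,"ry":0,"rz":0},{"claw":-1,"tx":0,"ty":0,"tz":-18,"rx":0,"ry":0,"rz":0},{"claw":-1,"tx":0,"ty":0,"tz":-18,"rx":0,"ry":0,"rz":0},{"claw":-1,"tx":0,"ty":0,"tz":0,"rx":0,"ry":0,"rz":0},{"claw":-1,"tx":0,"ty":0,"tz":0,"rx":0,"ry":0,"rz":0},{"claw":-1,"tx":0,"ty":0,"tz":0,"rx":0,"ry":0,"rz":0},{"claw":-1,"tx":0,"ty":0,"tz":0,"rx":0,"ry":0,"rz":0}]'
python3 - <<'E'
from h import *
delta([.429,.249,.241])
a=bot.capture('side')[:,:,::-1];b=bot.capture('top')[:,:,::-1]
cv2.imwrite('pics/end.png',np.hstack([cv2.resize(a[190:340,190:390],(400,300)),cv2.resize(b[160:340,200:440],(400,300))]))
E
```

```text
time: 19.05
tcp_pos: [0.4286, 0.2485, 0.2286]
ee_rot: [-0.422, -3.111, 0.001]
wrist_force: [-0.2, 0.3, -0.5]
gripper_width: 0.0005
t 19.05 tcp [0.4286 0.2485 0.2286] tool delta mm [ -0.3   0.5 -12.4] zax [-1.7e-03 -5.0e-04 -1.0e+00] F [-0.2  0.3 -0.5] w 0.0005 eff [  0.  -38.8 -21.1   0.    0.1  -0. ]
```

View pics/end.png

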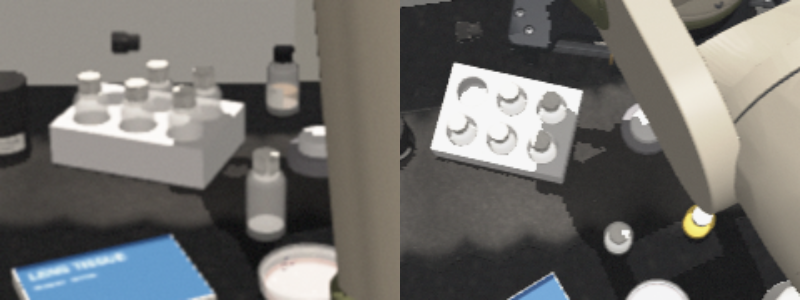

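The rack, its five vials, the lone vial and the bottle all stand where they were. The button is partly hidden but looks back out, and nothing is touching the arm.

```bash
python3 -c "
from bench import bot
print(bot.job_done())"
```

```text
the job is handed in; nothing more can be done
None
```

The job is done and handed in at about 19 s on the robot's clock, well under the 64 s limit.

- **Lone vial:** I pointed straight down with closed fingertips about 2 cm above its cap and held for 2.6 s. The measured position was within about 1 mm of where I located the cap.
- **Empty hole:** I pointed the same way at the far-left hole for 2.6 s, again about 2 cm above cap height and within about 1 mm.
- **Button:** I pressed the white button until the force rose from 3.3 to 9.5 N at full travel. The commanded wait after that was about half a second, and then I rose clear.

**Last checks:** the final pictures show the rack, all the vials and the bottle unmoved, and the wrist force back near zero. The arm partly hid the button in both views, so I did not clearly see that it had sprung back; the fingertips were about 19 cm above it. No check failed or disagreed. One early move command was refused for its format, and nothing moved because of it.

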